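# Close and lock the ring clamp through its L-shaped gate

## Robot

A 6-joint arm with a two-finger parallel gripper is mounted at the origin on the work surface; the furniture and walls round the work are solid. World frame = base frame: x ahead of the robot, y to its left, z up, the work surface at z = 0. Lengths are in m, angles in rad, forces in N, time in s.
With the tool pointing down it reaches from about 0.325 to 1 m from the base axis. Payload 5.1 kg.
Tool frame: the origin (TCP) lies on the centre line of the jaws, within the pads' length; the fingertips stand ctrl.tips_ahead ahead of it and the grasp point (between the pads) lies 8 mm behind it (ctrl.tips_ahead is the distance from the TCP to the fingertips, in m); z points along the fingers, y is the direction in which the jaws open and shut (so a half turn about z gives the same grasp; the last joint's range is limited). The gripper opens to 85 mm and grips with 20 to 120 N. Pads are 22 mm wide; open, the fingers measure 114 mm over their backs; the gripper's body (76 mm by 85 mm) begins 54 mm behind the grasp point. The pads swing forward as they close: fully open they stand 13 mm farther back than shut.
Start: joints at [1.05, 0.124, 1.65, -0, 1.367, -0.083], TCP at [0.276, 0.589, 0.242] pointing down, gripper open.
Joint ranges: [-2.61, 2.61], [-1.02, 2.33], [0.03, 2.71], [-1.35, 4.49], [0.32, 2.68], [-2.91, 2.91]. Speed limits (rad/s): [2.57, 2.57, 3.14, 3.14, 3.14, 3.14].

## Interface

Orientations are given as [roll, pitch, yaw] about the fixed x, y, z axes, in that order (R = Rz(yaw) Ry(pitch) Rx(roll)).
In Python, from station import ctrl gives the robot as it stands.
- The arm moves only by the tool move_arm, never from a script. Its argument "rows" is a list of rows, each a list of 3 entries, a list of its own where there are three numbers: the shift along the world's x, y, z each as a share of 0.02 m, from -1 to 1, then the turn, a rotation vector about the world's x, y, z each as a share of 0.08 rad, from -1 to 1, then the opening, from 0 (shut) to 1 (fully open). A call has 1 to 12 rows; each row shifts and turns the commanded pose from where the row before left it; what a row does not reach is not made up. A row lasts 1/12 s, in which the tool goes at most 41.7 mm and 7.16 degrees, less where a joint would pass 70% of its speed; a pose out of reach is approached as far as the arm can. A call with a number of a shift or a turn outside -1 to 1 is refused whole. A call with a gripper value outside its range is refused whole. The fingers move at their own pace and stop on an object; "force" is the grip in N (left out, the last holds). Time passes only in rows, so rows that do not move let the fingers close. It gives the time, the measured TCP pose, the force and the opening at its end, in the units of the state.
- ctrl.observe(): the state, without advancing time (a new reading comes with each control period).
- ctrl.camera(name): name is "scene" or "top" or "wrist"; returns a dict with "frame" (400x640x3 uint8, red, green, blue), "depth" (400x640 float32, m along the optical axis (not along the pixel's ray), 0 where there is no reading), "K" (3x3 intrinsics, pixels), "rvec" (rotation vector, rad) and "tvec" (3), from world to camera coordinates, as OpenCV has them. Camera axes: x right, y down, z forward; pixel columns grow to the right and rows downward; lengths in m; the calibration is good to about 2 mm. A picture is of the moment at which its call begins.
- ctrl.job_done(): hands the job in, once; it reports no verdict.
The state is a dict: "t": time; "q": joint angles; "joint_velocities": joint speeds; "joint_efforts": joint torques, N m; "eef_pos": TCP position; "tcp_rot": TCP orientation; "force": force on the tool from outside, world axes, zero at the start; "wrist_torque": the same for the moment, N m; "gripper_width": finger opening in m.
Only numpy, scipy, OpenCV 4.12 (cv2) and the standard library are available. Lean on these libraries where they do the work, as an engineer would, in place of code of your own. Each camera call takes 0.05 s, during which the arm holds its last target. There are 200 camera calls.

## Task

Close the ring clamp on the knurled ring: push the red knob along the long leg of its slot until it stops at the corner, so that the jaw pushes the ring home into the V-block, then push the knob round the corner and all the way into the short leg, so that the clamp is locked. Only push the knob; do not touch or lift the ring yourself, and leave the marker, the gauge block and the gold ring beside the clamp where they are.

Things in the scene. Friction and masses are not known exactly. Their poses are not given: they have to be found in the camera images.
- clamp: Low grey ring clamp fixed to the desk, 290 mm (its x) by 110 mm (its y), base 12 mm thick. Origin: centre of the underside; z up. From -x to +x: aluminium cover plate (x -145 to -15, y -45 to +45 mm, top at z = 30 mm) with an L-shaped slot; sliding steel jaw and fixed 90-degree V-block at the +x end (tops at z = 32 mm), the ring between them on the base.
- slot_start (a point): Centre of the knob's place at the closed beginning of the long leg, on the cover plate's top face: clamp frame (-115, -15, 30) mm
- slot_corner (a point): Centre of the knob's place in the corner of the slot, same height: clamp frame (-55, -15, 30) mm. Slot 12 mm wide, inner corner rounded to 5 mm; the long leg runs 60 mm along the clamp's +x, the short leg from here 35 mm along its +y.
- slot_end (a point): Centre of the knob's place at the end of the short leg (locked), on the cover plate's top face: clamp frame (-55, +20, 30) mm
- knob_top (a point): Centre of the top face of the red round upright knob, 22 mm diameter, from z = 34 to z = 70 mm over the desk, with rounded top edge. It stands on an 8 mm steel pin that runs in the slot with 2 mm play to each side; it cannot be lifted or tipped. Start: in the long leg, near its beginning.
- jaw (a joint): Slide of jaw, pin and knob along the clamp's +x, m: 0 = drawn back (slot start), 0.060 = stop at the corner. Stays where it is left; friction about 1.5 N, light damping.
- pin (a joint): Slide of pin and knob along the clamp's +y relative to the jaw, m: 0 = in the long leg, 0.035 = end of the short leg. The slot lets it go only when the jaw is within about 2 mm of 0.060. Stays where it is left; friction about 1 N.
- ring_gauge: Loose knurled steel setting ring, outside 54 mm, 18 mm high, 0.17 to 0.34 kg, lying flat on the clamp's base plate between jaw and V-block. Origin: centre of its underside. The jaw's 50 mm wide flat face pushes it along +x into the V-block; jaw face and V-block are slick.
- ring_seat (a point): Where the ring's origin is when the ring rests in the V-block: clamp frame (92, 0, 12) mm, on the base plate. With the jaw at 0.060 its face leaves about 1 mm play.
- marker: Loose marker pen, white with a red cap, 112 mm long, 17 mm thick, lying on the desk beside the clamp on its -y side. Bystander. Origin: centre of the underside.
- gauge_block: Loose steel gauge block 9 x 35 x 20 mm standing on the desk on the clamp's +y side near the V-block. Bystander. Origin: centre of the underside.
- spacer_ring: Loose gold-coloured ring, 26 mm outside, 8 mm high, on the desk on the clamp's +y side near the knob. Bystander. Origin: centre of the underside.
Things that resemble listed ones, but are neither listed nor needed, are in the scene too. Several things have the shape of the ring_gauge; the one meant has the colours described above.

How it is judged:
By the outcome, as a careful person would: the job done as asked, in the order asked, and still so for the second after the job is handed in, with the robot touching nothing.
It also fails if it takes over 56 s, if anything falls off the work surface, if the arm or the gripper's body presses on something with over 40 N, if the wrist force passes 120 N, or if a joint passes its speed limit or range.

## Working session

There is one attempt and no reset: what is moved stays moved. The work goes in short steps, Python scripts to look and compute and a tool call to move; the robot and the scene stay as the last step left them, time stands still between calls to the robot, and variables do not carry over. Pictures are saved under pics/ and viewed, about 8 in all and at most 12, crops included, and the job is handed in when it is done.

Besides the shell and the picture viewer there is one more tool, called after "Emit:" by a JSON object that holds its "method" and its "body", one argument or row to a line. move_arm: Moves the arm, as the interface text tells. Shift numbers are shares of 0.02 m and turn numbers shares of 0.08 rad, none past 1 either way. Its arguments: {"type":"object","properties":{"rows":{"type":"array","items":{"type":"array"}},"force":{"type":"number"}},"required":["rows"]}

```bash
mkdir -p pics; ls; python3 - <<'E'
from station import ctrl
import cv2,pickle
d={}
for n in("scene","top"):
    c=ctrl.camera(n);d[n]=c;cv2.imwrite(f"pics/{n}0.png",c["frame"][:,:,::-1])
pickle.dump(d,open("c0.pkl","wb"))
print(ctrl.observe(),ctrl.tips_ahead)
E
```

```text
pics
{'t': 0.1, 'q': array([ 1.05040251e+00,  1.24437072e-01,  1.65156438e+00,  1.87384719e-05,
        1.36748545e+00, -8.25845827e-02]), 'joint_velocities': array([-0.00118331, -0.00158925, -0.00354243,  0.00043526, -0.00316645,
       -0.00050009]), 'joint_efforts': array([ 1.11417998e-03, -4.24929500e+01, -3.66654646e+01, -9.43267992e-06,
        3.96028947e-03, -1.70343270e-06]), 'eef_pos': array([0.27531606, 0.58821934, 0.24116181]), 'tcp_rot': array([-3.13970637e+00, -1.74540917e-04,  2.70377945e+00]), 'force': array([-0.20885311,  0.47732532, -0.15461396]), 'wrist_torque': array([0.02325936, 0.04221719, 0.02445756]), 'gripper_width': 0.08524348569153639} 0.011
```

View pics/top0.png

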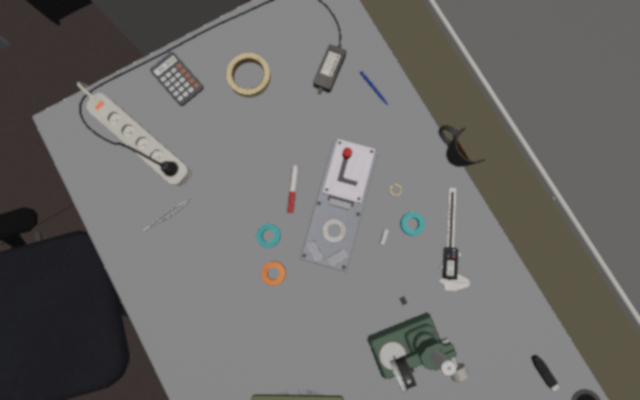

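View pics/scene0.png

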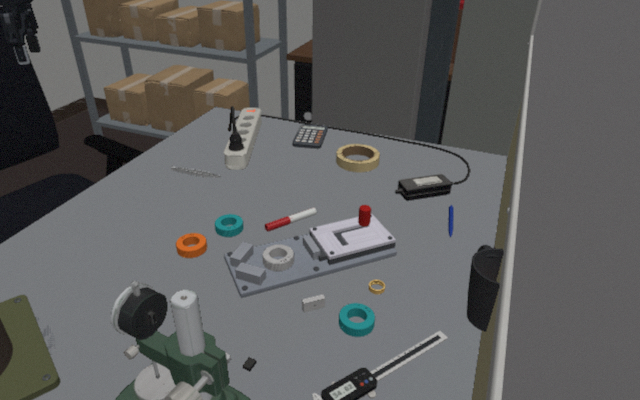

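The top view shows the clamp at about (340,205): red knob at (347,153), white cover above and V-block below at (325,250). The gold ring is at (396,190), the gauge block at (384,237) and the marker at (293,190). The scene view agrees. Next I measure the clamp pose.

```bash
cat > h.py <<'E'
import cv2,numpy as np
def ray(c,px,z):
    R=cv2.Rodrigues(np.array(c["rvec"],float))[0];t=np.array(c["tvec"],float).ravel()
    p=np.atleast_2d(np.array(px,float));d=(np.linalg.inv(c["K"])@np.c_[p,np.ones(len(p))].T).T@R
    o=-R.T@t
    return o+d*((z-o[2])/d[:,2])[:,None]
def pts(c):
    R=cv2.Rodrigues(np.array(c["rvec"],float))[0];t=np.array(c["tvec"],float).ravel()
    v,u=np.mgrid[:400,:640];D=c["depth"]
    P=np.stack([u,v,np.ones_like(u)],-1).reshape(-1,3)@np.linalg.inv(c["K"]).T*D.reshape(-1,1)
    return ((P-t)@R).reshape(400,640,3)
def red(c):
    h=cv2.cvtColor(c["frame"],cv2.COLOR_RGB2HSV)
    return ((h[...,0]<6)|(h[...,0]>174))&(h[...,1]>150)&(h[...,2]>60)
E
python3 - <<'E'
import pickle;from h import *
d=pickle.load(open("c0.pkl","rb"));np.set_printoptions(precision=4,suppress=True)
for n,c in d.items():
    P=pts(c);k,l,s,ce=cv2.connectedComponentsWithStats(red(c).astype(np.uint8))
    for i in range(1,k):
        if s[i,4]>15:
            q=P[l==i];print(n,s[i],ce[i],"depth med",np.median(q,0),"zmax",q[:,2].max(),"ray z.07",ray(c,ce[i],.07))
c=d["top"];P=pts(c);K=c["K"]
sub=np.zeros((400,640),bool);sub[130:280,295:385]=1
for a,b,nm in((.024,.040,"cover+jaw"),(.007,.017,"base")):
    m=(sub&(P[...,2]>a)&(P[...,2]<b)).astype(np.uint8)
    k,l,s,ce=cv2.connectedComponentsWithStats(m)
    for i in range(1,k):
        if s[i,4]>80:
            pp=np.argwhere(l==i)[:,::-1]
            w=ray(c,pp,.03 if a>.02 else .012)[:,:2]
            r=cv2.minAreaRect(w.astype(np.float32)*1000);print(nm,s[i],r,cv2.boxPoints(r).tolist(),"z",np.median(P[l==i][:,2]))
m=(sub&(P[...,2]>.005)).astype(np.uint8);pp=np.argwhere(m)[:,::-1]
# bright cover
h=cv2.cvtColor(c["frame"],cv2.COLOR_RGB2GRAY);print(h[145:200:6,325:378:6])
print(pts(d["top"])[205,340])
E
```

```text
scene [460   0   4   9  27] [461.2593   3.7778] depth med [1.7889 0.5913 0.1943] zmax 0.20255987218783972 ray z.07 [[2.373  1.0139 0.07  ]]
scene [359 205  12  21 204] [364.1127 215.0784] depth med [ 0.631  -0.1125  0.058 ] zmax 0.07062819576512211 ray z.07 [[ 0.6183 -0.1253  0.07  ]]
scene [265 217  25  13 158] [277.0696 223.4304] depth med [0.526  0.0158 0.0123] zmax 0.5500960600525479 ray z.07 [[ 0.4816 -0.0531  0.07  ]]
top [344 149   6   9  45] [346.5556 152.9333] depth med [ 0.6336 -0.1077  0.0695] zmax 0.9318189590223646 ray z.07 [[ 0.6334 -0.1067  0.07  ]]
top [289 193   4  18  36] [290.6667 200.8611] depth med [0.5322 0.0194 0.016 ] zmax 0.021068664967057192 ray z.07 [[0.526  0.0152 0.07  ]]
cover+jaw [ 323  139   52   64 1917] ((600.1776733398438, -113.72476196289062), (89.95634460449219, 134.51382446289062), 74.79674530029297) [[523.4794311523438, -139.49105834960938], [653.2854614257812, -174.76649475097656], [676.8759155273438, -87.95846557617188], [547.0698852539062, -52.68302917480469]] z 0.02991490022976182
cover+jaw [329 197  22  13 145] ((526.8654174804688, -92.3921
[... 1583 characters left out ...]
.0823669433594, -80.93449401855469), (27.560815811157227, 27.66144561767578), 0.3364426791667938) [[451.2209777832031, -67.18492889404297], [451.3833923339844, -94.84589385986328], [478.9437561035156, -94.6840591430664], [478.7813415527344, -67.0230941772461]] z 0.012251391787864857
[[134 130 184 190 190 188 170 140 135]
 [135 136 191 123  94 191 191 189 152]
 [135 153 192 111 110 189 191 190 163]
 [132 178 190  94 190 190 190 193 141]
 [129 190 189  93 191 191 189 191 132]
 [143 191 177 139 189 190 190 181 132]
 [163 188 173 104  90 131 190 153 134]
 [176 187 191 191 189 186 190 138 135]
 [149 181 190 191 191 190 188 131 135]
 [142 145 114 108 163 185 166 135 135]]
[ 0.5213 -0.0939  0.0304]
```

```bash
python3 - <<'E'
import pickle,cv2
c=pickle.load(open("c0.pkl","rb"))["top"]["frame"][130:280,260:440,::-1]
cv2.imwrite("pics/crop.png",cv2.resize(c,None,fx=4,fy=4,interpolation=cv2.INTER_CUBIC))
E
```

```text
(no output)
```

View pics/crop.png

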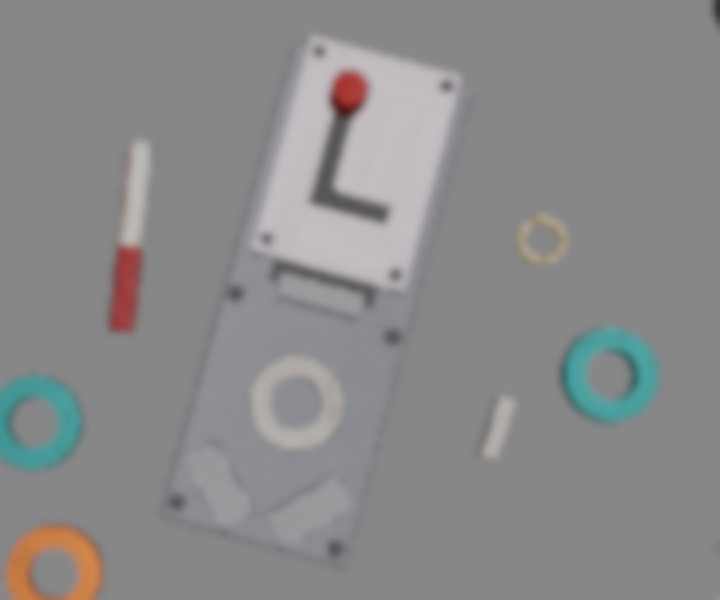

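Emit:
{"method": "move_arm", "body": {
  "rows": [
    [[0.54,-0.98,0],[0,0,0.06],0],
    [[0.54,-0.98,0],[0,0,0.06],0],
    [[0.54,-0.98,0],[0,0,0.06],0],
    [[0.54,-0.98,0],[0,0,0.06],0],
    [[0.54,-0.98,0],[0,0,0.06],0],
    [[0.54,-0.98,0],[0,0,0.06],0],
    [[0.54,-0.98,0],[0,0,0.06],0],
    [[0.54,-0.98,0],[0,0,0.06],0],
    [[0.54,-0.98,0],[0,0,0.06],0],
    [[0.54,-0.98,0],[0,0,0.06],0],
    [[0.54,-0.98,0],[0,0,0.06],0],
    [[0.54,-0.98,0],[0,0,0.06],0]
  ],
  "force": 40
}}

```text
t: 1.1
eef_pos: [0.4053, 0.3523, 0.2418]
tcp_rot: [-3.141, -0.0, 2.762]
force: [0.3, 0.4, 0.1]
gripper_width: 0.0002
```

Emit:
{"method": "move_arm", "body": {
  "rows": [
    [[0.54,-0.98,0],[0,0,0.06],0],
    [[0.54,-0.98,0],[0,0,0.06],0],
    [[0.54,-0.98,0],[0,0,0.06],0],
    [[0.54,-0.98,0],[0,0,0.06],0],
    [[0.54,-0.98,0],[0,0,0.06],0],
    [[0.54,-0.98,0],[0,0,0.06],0],
    [[0.54,-0.98,0],[0,0,0.06],0],
    [[0.54,-0.98,0],[0,0,0.06],0],
    [[0.54,-0.98,0],[0,0,0.06],0],
    [[0.54,-0.98,0],[0,0,0.06],0],
    [[0.54,-0.98,0],[0,0,0.06],0],
    [[0.54,-0.98,0],[0,0,0.06],0]
  ]
}}

```text
t: 2.1
eef_pos: [0.5349, 0.1172, 0.2418]
tcp_rot: [-3.141, -0.001, 2.819]
force: [0.8, -0.2, 0.7]
gripper_width: -0.0005
```

Emit:
{"method": "move_arm", "body": {
  "rows": [
    [[0.54,-0.98,0],[0,0,0.06],0],
    [[0.54,-0.98,0],[0,0,0.06],0],
    [[0.54,-0.98,0],[0,0,0.06],0],
    [[0.54,-0.98,0],[0,0,0.06],0],
    [[0.54,-0.98,0],[0,0,0.06],0],
    [[0.54,-0.98,0],[0,0,0.06],0],
    [[0.54,-0.98,0],[0,0,0.06],0],
    [[0.54,-0.98,0],[0,0,0.06],0],
    [[0.54,-0.98,0],[0,0,0.06],0],
    [[0.54,-0.98,0],[0,0,0.06],0],
    [[0.54,-0.98,0],[0,0,0.06],0],
    [[0.5,-0.9,0],[0,0,0],0],
    [[0,0,0],[0,0,0],0]
  ]
}}

```text
$.rows: bad value
```

Emit:
{"method": "move_arm", "body": {
  "rows": [
    [[0.54,-0.97,0],[0,0,0.06],0],
    [[0.54,-0.97,0],[0,0,0.06],0],
    [[0.54,-0.97,0],[0,0,0.06],0],
    [[0.54,-0.97,0],[0,0,0.06],0],
    [[0.54,-0.97,0],[0,0,0.06],0],
    [[0.54,-0.97,0],[0,0,0.06],0],
    [[0.54,-0.97,0],[0,0,0.06],0],
    [[0.54,-0.97,0],[0,0,0.06],0],
    [[0.54,-0.97,0],[0,0,0.06],0],
    [[0.54,-0.97,0],[0,0,0.06],0],
    [[0.54,-0.97,0],[0,0,0.06],0],
    [[0.54,-0.97,0],[0,0,0.06],0]
  ]
}}

```text
t: 3.1
eef_pos: [0.6645, -0.1155, 0.2415]
tcp_rot: [-3.142, -0.001, 2.877]
force: [0.6, -0.6, 0.6]
gripper_width: 0.0001
```

Emit:
{"method": "move_arm", "body": {
  "rows": [
    [[0,0,-1],[0,0,0],0],
    [[0,0,-1],[0,0,0],0],
    [[0,0,-1],[0,0,0],0],
    [[0,0,-1],[0,0,0],0],
    [[0,0,-1],[0,0,0],0],
    [[0,0,-1],[0,0,0],0],
    [[0,0,-0.5],[0,0,0],0],
    [[0,0,0],[0,0,0],0]
  ]
}}

```text
t: 3.77
eef_pos: [0.662, -0.114, 0.1082]
tcp_rot: [-3.141, -0.007, 2.876]
force: [-1.1, 1.4, -0.4]
gripper_width: 0.0003
```

```bash
python3 - <<'E'
from station import ctrl
from h import *
o=ctrl.observe();print(o["eef_pos"],o["tcp_rot"],o["force"],ctrl.tips_ahead)
for n in("wrist","scene"):
    c=ctrl.camera(n);f=c["frame"][:,:,::-1]
    if n=="scene":f=cv2.resize(f[120:320,200:460],None,fx=3,fy=3,interpolation=cv2.INTER_CUBIC)
    cv2.imwrite(f"pics/{n}1.png",f)
    P=pts(c);m=red(c);k,l,s,ce=cv2.connectedComponentsWithStats(m.astype(np.uint8))
    for i in range(1,k):
        if s[i,4]>100:
            q=P[l==i];print(n,s[i],"top",np.median(q[(q[:,2]>.066)&(q[:,2]<.074)],0),"med",np.median(q,0))
E
```

```text
[ 0.66201044 -0.11397306  0.10819545] [-3.14146394 -0.00697088  2.87649475] [-1.08101343  1.41470727 -0.39758097] 0.011
scene [359 205  12  21 202] top [ 0.63460891 -0.10925874  0.06864812] med [ 0.63104129 -0.11234524  0.05779134]
scene [265 217  25  13 153] top [nan nan nan] med [0.5263471  0.01569395 0.01223186]
  return _methods._mean(a, axis=axis, dtype=dtype,
  ret = um.true_divide(
```

View pics/scene1.png

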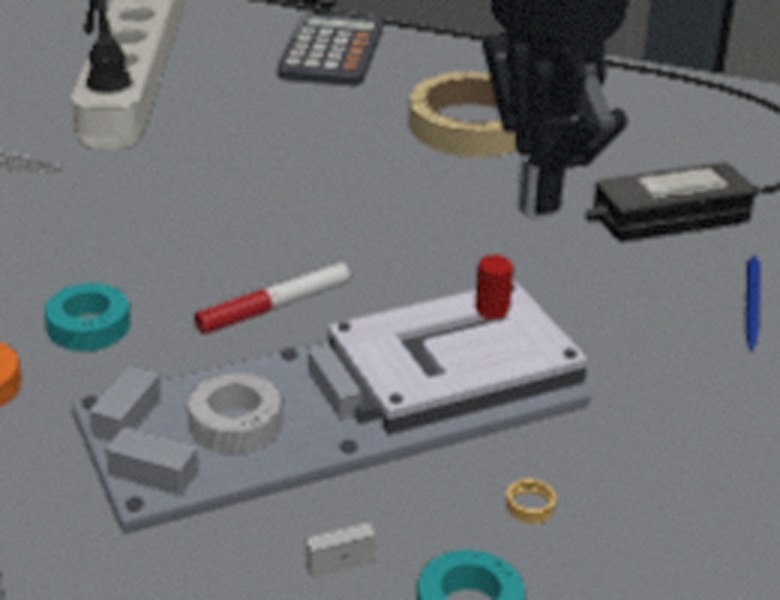

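View pics/wrist1.png

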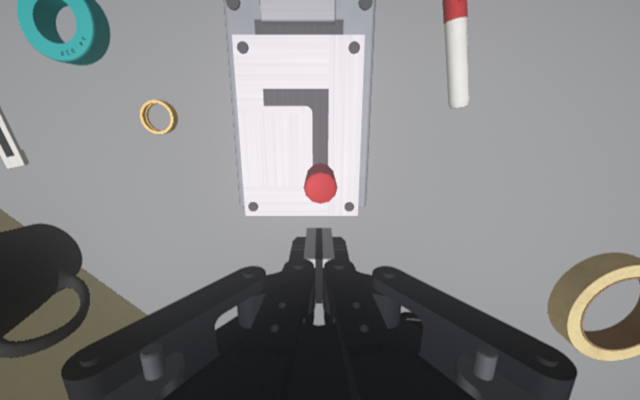

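The scene view shows the fingers just behind the knob (crop 540,200, against knob 495,290). In the wrist view the knob (320,185) is in line with the fingers (319,235). Now lower behind the knob.

Emit:
{"method": "move_arm", "body": {
  "rows": [
    [[0.2,-0.05,0],[0,0,0],0],
    [[0,0,-0.6],[0,0,0],0],
    [[0,0,-0.6],[0,0,0],0],
    [[0,0,-0.6],[0,0,0],0],
    [[0,0,-0.5],[0,0,0],0],
    [[0,0,0],[0,0,0],0],
    [[0,0,0],[0,0,0],0]
  ]
}}

```text
t: 4.45
eef_pos: [0.6673, -0.1152, 0.0644]
tcp_rot: [-3.142, -0.003, 2.877]
force: [-0.4, -0.1, 0.7]
gripper_width: -0.0001
```

```bash
python3 - <<'E'
from station import ctrl
from h import *
o=ctrl.observe();print(o["eef_pos"],o["tcp_rot"],o["force"])
c=ctrl.camera("scene");f=c["frame"][160:280,280:440,::-1]
cv2.imwrite("pics/s2.png",cv2.resize(f,None,fx=5,fy=5,interpolation=cv2.INTER_CUBIC))
E
```

```text
[ 0.6672712  -0.11524526  0.06439509] [-3.14154792 -0.00315715  2.87656737] [-0.36834164 -0.09898528  0.7461735 ]
```

View pics/s2.png

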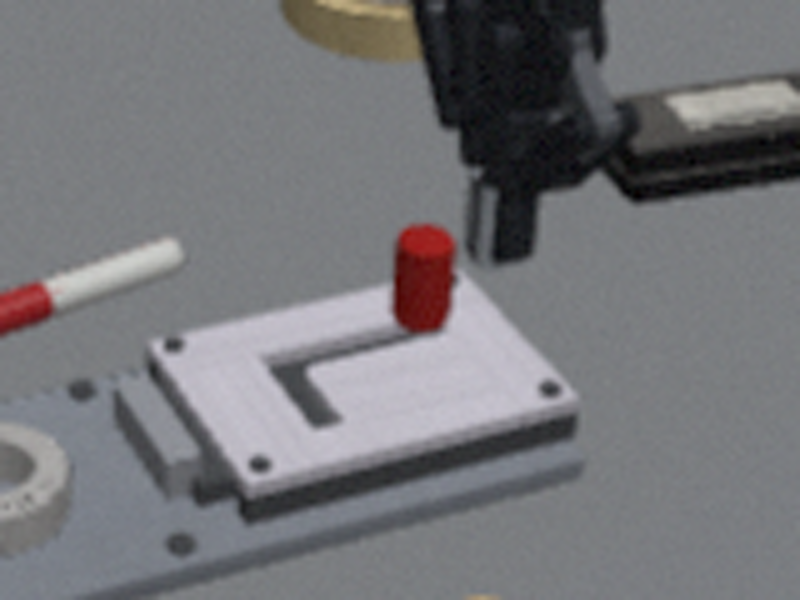

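Tips are level with the upper knob and clear of it. Push along clamp +x (-0.965, 0.262).

Emit:
{"method": "move_arm", "body": {
  "rows": [
    [[0,0,-0.25],[0,0,0],0],
    [[-0.24,0.065,0],[0,0,0],0],
    [[-0.24,0.065,0],[0,0,0],0],
    [[-0.24,0.065,0],[0,0,0],0],
    [[-0.24,0.065,0],[0,0,0],0],
    [[-0.24,0.065,0],[0,0,0],0],
    [[0,0,0],[0,0,0],0]
  ]
}}

```text
t: 5.08
eef_pos: [0.6433, -0.1087, 0.0615]
tcp_rot: [3.142, -0.001, 2.877]
force: [-0.2, 0.1, -0.6]
gripper_width: -0.0001
```

Emit:
{"method": "move_arm", "body": {
  "rows": [
    [[-0.24,0.065,0],[0,0,0],0],
    [[-0.24,0.065,0],[0,0,0],0],
    [[-0.24,0.065,0],[0,0,0],0],
    [[-0.24,0.065,0],[0,0,0],0],
    [[-0.24,0.065,0],[0,0,0],0],
    [[-0.24,0.065,0],[0,0,0],0],
    [[0,0,0],[0,0,0],0]
  ]
}}

```text
t: 5.67
eef_pos: [0.6146, -0.1009, 0.0614]
tcp_rot: [3.142, -0.001, 2.877]
force: [0.6, -0.4, 0.6]
gripper_width: -0.0003
```

```bash
cat >> h.py <<'E'
O=np.array([.524,-.093]);A=np.radians(164.8);EX=np.array([np.cos(A),np.sin(A)]);EY=np.array([-EX[1],EX[0]])
def knob():
    from station import ctrl
    o=ctrl.observe();p=o["eef_pos"][:2]-O;print("tcp clamp mm",1e3*p@EX,1e3*p@EY,o["force"])
    for n in("scene","top"):
        c=ctrl.camera(n);P=pts(c);m=red(c);k,l,s,ce=cv2.connectedComponentsWithStats(m.astype(np.uint8))
        for i in range(1,k):
            q=P[l==i];d=np.median(q,0)
            if s[i,4]>10 and .03<d[2]<.1:
                t=q[(q[:,2]>.065)&(q[:,2]<.075)];x=np.median(t,0)
                print(n,s[i],"top clamp mm",1e3*(x[:2]-O)@EX,1e3*(x[:2]-O)@EY,"sides",1e3*(d[:2]-O)@EX,1e3*(d[:2]-O)@EY)
    return c
E
python3 -c "
from h import *
knob()
from station import ctrl
f=ctrl.camera('scene')['frame'][140:290,260:440,::-1]
cv2.imwrite('pics/s3.png',cv2.resize(f,None,fx=4,fy=4))"
```

```text
tcp clamp mm -89.4626897788754 -16.1518437221848 [ 0.60324951 -0.38579337  0.56278968]
scene [336 211  12  21 219] top clamp mm -65.02221357310773 -12.847195529653414 sides -62.624234800232706 -8.57063249811953
```

View pics/s3.png

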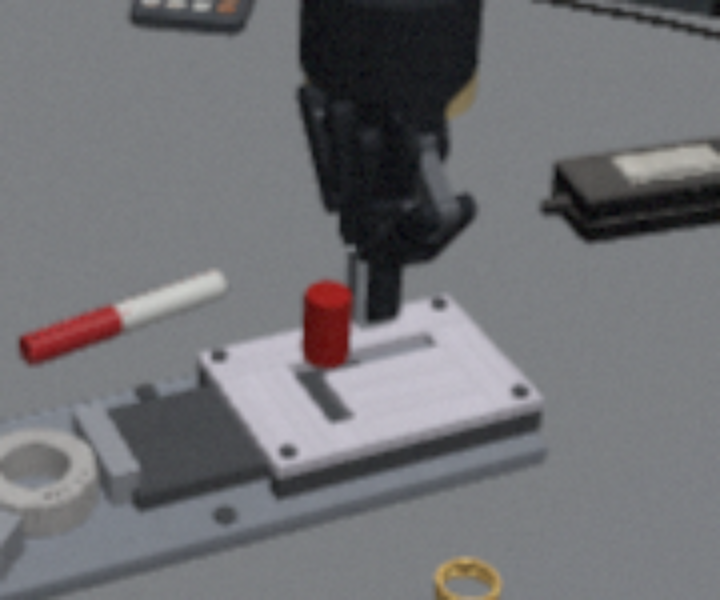

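The knob has moved to about (325,325), close to the corner, and the jaw is out near the ring. About 11 mm remain, so I go slowly.

Emit:
{"method": "move_arm", "body": {
  "rows": [
    [[-0.12,0.033,0],[0,0,0],0],
    [[-0.12,0.033,0],[0,0,0],0],
    [[-0.12,0.033,0],[0,0,0],0],
    [[-0.12,0.033,0],[0,0,0],0],
    [[0,0,0],[0,0,0],0],
    [[0,0,0],[0,0,0],0]
  ]
}}

```text
t: 6.32
eef_pos: [0.6059, -0.0986, 0.0613]
tcp_rot: [-3.141, 0.0, 2.877]
force: [3.4, -0.8, -2.4]
gripper_width: 0.0002
```

Emit:
{"method": "move_arm", "body": {
  "rows": [
    [[-0.06,0.016,0],[0,0,0],0],
    [[-0.06,0.016,0],[0,0,0],0],
    [[0,0,0],[0,0,0],0],
    [[0,0,0],[0,0,0],0]
  ]
}}

```text
t: 6.65
eef_pos: [0.604, -0.0981, 0.0613]
tcp_rot: [-3.142, 0.001, 2.877]
force: [4.7, -1.7, -3.1]
gripper_width: -0.0002
```

Emit:
{"method": "move_arm", "body": {
  "rows": [
    [[-0.06,0.016,0],[0,0,0],0],
    [[0,0,0],[0,0,0],0],
    [[0,0,0],[0,0,0],0]
  ]
}}

```text
t: 6.9
eef_pos: [0.6037, -0.0981, 0.0615]
tcp_rot: [3.142, 0.004, 2.877]
force: [8.1, -2.0, -6.9]
gripper_width: -0.0001
```

Emit:
{"method": "move_arm", "body": {
  "rows": [
    [[-0.06,0.016,0],[0,0,0],0],
    [[0,0,0],[0,0,0],0],
    [[0,0,0],[0,0,0],0]
  ]
}}

```text
t: 7.15
eef_pos: [0.6036, -0.098, 0.0616]
tcp_rot: [3.141, 0.007, 2.876]
force: [11.6, -2.6, -8.9]
gripper_width: 0.0001
```

```bash
python3 -c "
from h import *
knob()
from station import ctrl
f=ctrl.camera('scene')['frame'][170:300,220:420,::-1]
cv2.imwrite('pics/s4.png',cv2.resize(f,None,fx=4,fy=4,interpolation=cv2.INTER_CUBIC))"
```

```text
tcp clamp mm -78.08550534647618 -16.0107373985294 [11.64883513 -2.57693117 -8.86410028]
scene [331 212  11  21 214] top clamp mm -54.97379949152094 -13.325356121190724 sides -52.392644272960595 -9.10041945643789
```

View pics/s4.png

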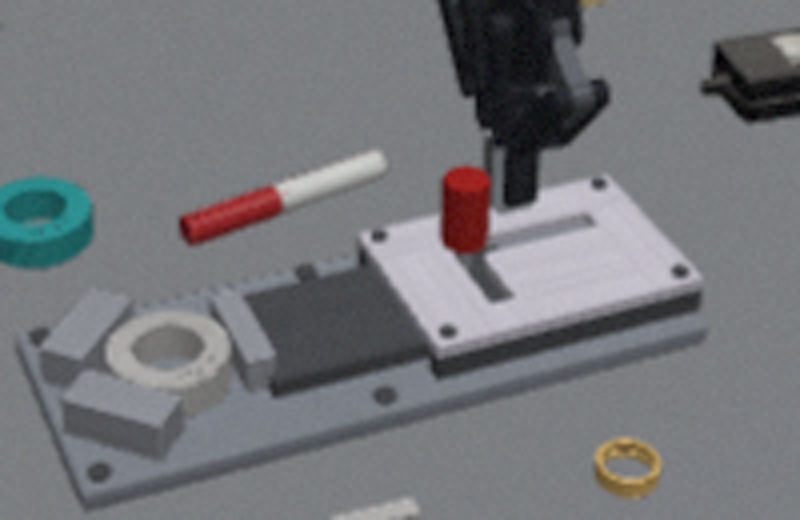

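The knob is at the corner stop (465,210), with force rising and no more motion, and the ring sits in the V-block (170,360). I back off and go round to the knob's -y side.

Emit:
{"method": "move_arm", "body": {
  "rows": [
    [[0.3,-0.08,0],[0,0,0],0],
    [[0.3,-0.08,0],[0,0,0],0],
    [[0,0,0],[0,0,0],0],
    [[0.17,0.62,0],[0,0,0],0],
    [[0.17,0.62,0],[0,0,0],0],
    [[0.17,0.62,0],[0,0,0],0],
    [[0,0,0],[0,0,0],0]
  ]
}}

```text
t: 7.88
eef_pos: [0.6236, -0.0604, 0.0613]
tcp_rot: [3.141, -0.001, 2.879]
force: [0.1, -0.3, 0.5]
gripper_width: -0.0001
```

Emit:
{"method": "move_arm", "body": {
  "rows": [
    [[-0.38,0.1,0],[0,0,0],0],
    [[-0.38,0.1,0],[0,0,0],0],
    [[-0.38,0.1,0],[0,0,0],0],
    [[-0.38,0.1,0],[0,0,0],0],
    [[0,0,0],[0,0,0],0],
    [[0,0,0],[0,0,0],0]
  ]
}}

```text
t: 8.38
eef_pos: [0.5923, -0.0554, 0.0614]
tcp_rot: [-3.142, 0.0, 2.876]
force: [-0.5, 0.2, -0.2]
gripper_width: -0.0003
```

```bash
python3 -c "
from h import *
knob()"
```

```text
tcp clamp mm -56.05665711631875 -54.15748644598443 [-0.47188744  0.1962221  -0.22996014]
scene [331 212  11  21 215] top clamp mm -54.3722198156797 -13.626385387836072 sides -52.23358244660654 -9.142318472063792
top [338 178   5   3  14] top clamp mm -48.564477927327516 -13.965919378581782 sides -46.745724023291004 -14.321094152230664
```

Emit:
{"method": "move_arm", "body": {
  "rows": [
    [[-0.065,-0.24,0],[0,0,0],0],
    [[-0.065,-0.24,0],[0,0,0],0],
    [[-0.065,-0.24,0],[0,0,0],0],
    [[-0.065,-0.24,0],[0,0,0],0],
    [[-0.065,-0.24,0],[0,0,0],0],
    [[0,0,0],[0,0,0],0]
  ]
}}

```text
t: 8.98
eef_pos: [0.5864, -0.0804, 0.0614]
tcp_rot: [-3.141, 0.0, 2.876]
force: [-0.1, 0.2, 0.5]
gripper_width: -0.0001
```

```bash
python3 -c "
from h import *
knob()"
```

```text
tcp clamp mm -56.926757524939674 -28.535291168694556 [-0.08189738  0.23831939  0.53460568]
scene [333 215  12  22 223] top clamp mm -54.33790216293825 -0.22180339927115347 sides -51.998923555564254 4.133852898675253
```

Emit:
{"method": "move_arm", "body": {
  "rows": [
    [[-0.06,-0.24,0],[0,0,0],0],
    [[-0.06,-0.24,0],[0,0,0],0],
    [[-0.06,-0.24,0],[0,0,0],0],
    [[-0.03,-0.12,0],[0,0,0],0],
    [[0,0,0],[0,0,0],0],
    [[0,0,0],[0,0,0],0]
  ]
}}

```text
t: 9.58
eef_pos: [0.5823, -0.0965, 0.0613]
tcp_rot: [-3.141, 0.0, 2.876]
force: [-0.0, -0.5, 0.8]
gripper_width: -0.0001
```

Emit:
{"method": "move_arm", "body": {
  "rows": [
    [[-0.02,-0.1,0],[0,0,0],0],
    [[-0.02,-0.06,0],[0,0,0],0],
    [[0,0,0],[0,0,0],0],
    [[0,0,0],[0,0,0],0]
  ]
}}

```text
t: 9.92
eef_pos: [0.5816, -0.0994, 0.0614]
tcp_rot: [-3.141, 0.0, 2.877]
force: [-0.2, 0.7, -0.3]
gripper_width: 0.0001
```

Emit:
{"method": "move_arm", "body": {
  "rows": [
    [[-0.02,-0.06,0],[0,0,0],0],
    [[0,0,0],[0,0,0],0],
    [[0,0,0],[0,0,0],0]
  ]
}}

```text
t: 10.17
eef_pos: [0.5812, -0.1005, 0.0614]
tcp_rot: [-3.142, 0.0, 2.877]
force: [0.5, 0.9, 0.3]
gripper_width: 0.0002
```

Emit:
{"method": "move_arm", "body": {
  "rows": [
    [[-0.02,-0.06,0],[0,0,0],0],
    [[0,0,0],[0,0,0],0],
    [[0,0,0],[0,0,0],0]
  ]
}}

```text
t: 10.42
eef_pos: [0.5808, -0.1017, 0.0614]
tcp_rot: [3.141, 0.0, 2.877]
force: [0.5, 1.2, -1.5]
gripper_width: 0.0001
```

Emit:
{"method": "move_arm", "body": {
  "rows": [
    [[-0.02,-0.06,0],[0,0,0],0],
    [[0,0,0],[0,0,0],0],
    [[0,0,0],[0,0,0],0]
  ]
}}

```text
t: 10.67
eef_pos: [0.5807, -0.102, 0.0614]
tcp_rot: [3.14, 0.001, 2.876]
force: [2.1, 3.6, -0.2]
gripper_width: -0.0002
```

```bash
python3 -c "
from h import *
knob()"
```

```text
tcp clamp mm -57.09899495776419 -6.153861016768725 [ 2.05635929  3.56009581 -0.19993691]
scene [339 221  12  23 235] top clamp mm -54.700816433222094 20.826636708244248 sides -52.242888567683714 25.512285158622234
```

Emit:
{"method": "move_arm", "body": {
  "rows": [
    [[-0.02,-0.06,0],[0,0,0],0],
    [[-0.02,-0.06,0],[0,0,0],0],
    [[0,0,0],[0,0,0],0],
    [[0,0,0],[0,0,0],0]
  ]
}}

```text
t: 11.1
eef_pos: [0.5805, -0.1026, 0.0615]
tcp_rot: [3.136, 0.001, 2.876]
force: [5.4, 11.4, -1.0]
gripper_width: -0.0004
```

Emit:
{"method": "move_arm", "body": {
  "rows": [
    [[0.1,0.4,0],[0,0,0],0],
    [[0.1,0.4,0],[0,0,0],0],
    [[0.1,0.4,0],[0,0,0],0],
    [[0,0,1],[0,0,0],0],
    [[0,0,1],[0,0,0],0],
    [[0,0,1],[0,0,0],0],
    [[0,0,1],[0,0,0],0],
    [[0,1,1],[0,0,0],0],
    [[0,1,0],[0,0,0],0],
    [[0,1,0],[0,0,0],0],
    [[0,1,0],[0,0,0],0],
    [[0,0,0],[0,0,0],0]
  ]
}}

```text
t: 12.1
eef_pos: [0.5852, 0.0015, 0.1614]
tcp_rot: [3.141, -0.0, 2.88]
force: [-1.1, -0.5, -0.2]
gripper_width: -0.0
```

```bash
python3 -c "
from h import *
knob()
from station import ctrl
f=ctrl.camera('scene')['frame'][170:345,220:440,::-1]
cv2.imwrite('pics/s5.png',cv2.resize(f,None,fx=3.5,fy=3.4,interpolation=cv2.INTER_CUBIC))"
```

```text
tcp clamp mm -34.2981480794009 -107.23800474695147 [-1.08549212 -0.47756236 -0.17330753]
scene [339 222  12  22 223] top clamp mm -54.42253660608839 22.235806621850106 sides -51.846185025883834 25.846673439357726
top [351 178   8   7  40] top clamp mm -53.48498406567905 18.76607282659277 sides -53.48498406567905 18.76607282659277
```

View pics/s5.png

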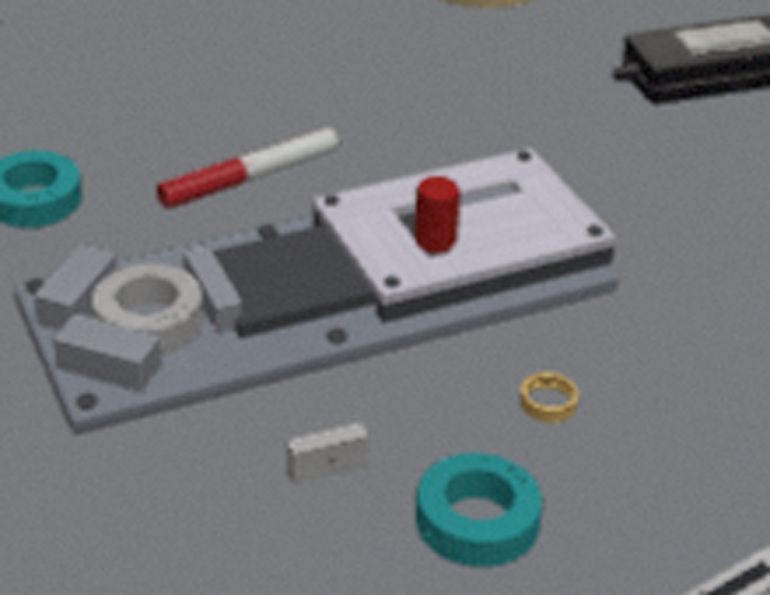

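The knob is at the short leg's end (437,215) and the ring is seated (148,300). The marker, gauge block and gold ring haven't moved, and the arm is clear.

```bash
python3 -c "
from station import ctrl
print(ctrl.job_done())"
```

```text
the job is handed in; nothing more can be done
None
```

The clamp is closed and locked, and I handed the job in at about 12 s. With the gripper shut, I pushed the knob along the long leg to the corner stop, then moved round to its other side and pushed it to the end of the short leg.

- **Stops:** At each one the force rose to about 12 N with almost no further movement.
- **Knob position:** The last measurements, in the clamp frame, put the knob at (-54, 22) mm from the scene camera and (-53, 19) mm from the top camera. The locked position is (-55, 20) mm. The two views differ by about 3 mm along y; I put this down to seeing the knob's edge and to the calibration.
- **Ring and bystanders:** The last picture shows the ring seated in the V-block, and the marker, gauge block and gold ring looking undisturbed. I judged these by eye and did not measure them.
- **Handover:** The arm was clear of everything.
- **Other:** One move call was refused because it had 13 rows, so I sent it again with 12. No checks failed.

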